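# Tighten the seal-carving vise with its wedge

## Robot

A 6-joint arm with a two-finger parallel gripper is mounted at the origin on the work surface. World frame = base frame: x ahead of the robot, y to its left, z up, the work surface at z = 0. Lengths are in m, angles in degrees, forces in N, time in s.
With the tool pointing down it reaches from about 0.35 to 0.875 m from the base axis. Payload 4.2 kg.
Tool frame: the origin (TCP) lies between the finger pads; the fingertips stand 11 mm ahead of it and the grasp point (between the pads) lies 8 mm behind it; z points along the fingers, y is the direction in which the jaws open and shut (so a half turn about z gives the same grasp; the last joint's range is limited). The gripper opens to 87 mm and grips with 3 to 60 N. Pads are 19 mm wide; open, the fingers measure 117 mm over their backs; the gripper's body (75 mm by 190 mm) begins 51 mm behind the grasp point.
Start: joints at [-53.996, 22.042, 0.453, 0, -68.411, -14.817], TCP at [0.226, -0.583, 0.234] pointing down, gripper open.
Joint ranges: [-179.83, 179.83], [-69.29, 118.12], [-61.27, 80.66], [-181.25, 117.63], [-171.15, -9.14], [-177.46, 177.46]. Speed limits (degrees/s): [159.86, 159.86, 180, 180, 180, 180].

## Interface

Orientations are given as a 3x3 rotation matrix whose columns are the frame's x, y, z axes.
In Python, from station import sense, capture, get_calibration, finish_job, search_frame, cut_out gives the robot as it stands.
- The arm moves only by the tool arm_command, never from a script. Its argument "rows" is a list of rows, each an object with "fingers": the opening in per cent of the stroke, from 0 (shut) to 100 (fully open); "travel": the shift along the tool's x, y, z in cm, a list of three; "roll": the turn about the tool's z in degrees. A call has 1 to 10 rows; each row is the pose to reach, as a shift and turn from the pose commanded when the call began, along the tool's axes at that moment; what a row does not reach only later rows make up. A row lasts 1/10 s, in which the tool goes at most 50 mm and 8.59 degrees, less where a joint would pass 70% of its speed; a pose out of reach is approached as far as the arm can. A call with a gripper value outside its range is refused whole. The fingers move at their own pace and stop on an object; the grip force is fixed at half the most. Time passes only in rows, so rows that repeat a pose let the fingers close. It gives the time, the measured TCP pose, the force and the opening at its end, in the units of the state.
- sense(): the state, without advancing time (a new reading comes with each control period).
- capture(name): name is "scene" or "top"; returns (picture, depth): 384x512x3 uint8, red, green, blue; 384x512 float32, m along the optical axis (not along the pixel's ray), 0 where there is no reading.
- get_calibration(name): a dict with "fov_y" (degrees; the focal length in pixels is half the picture's height over the tangent of half this angle, whatever the lens; pixels are square), "cx", "cy" (the principal point, pixels), "origin" and "attitude" of the camera in the world. Camera axes: x right, y down, z forward; pixel columns grow to the right and rows downward; lengths in m; the calibration is good to about 2 mm. A picture is of the moment at which its call begins. get_calibration takes no time and is no camera call.
- finish_job(): hands the job in, once; it reports no verdict.
Trained networks look in the newest picture that a camera, given by its name, has taken for a name from the list of things; names that differ only in an ending like _2 or _b are one class to them, and where a whole thing is asked for, a point or a joint stands for the part that bears it (a point fixed in the world has none). Each returns a list of dicts, best first, with "p" (0 to 1); they miss things now and then, are a little off and sometimes report something else, mostly with a low value. They report only what shows in the picture. A call takes as long as a camera call. They do not tell look-alikes from the thing itself.
- search_frame(camera, label): "position" ([x, y, z] in m, in world coordinates, good to about 4 mm: the middle of the surface that is visible of it).
- cut_out(camera, label): "mask" (384x512 bool, what is visible of it).
The state is a dict: "time_s": time; "joints": joint angles; "joint_velocities": joint speeds; "effort": joint torques, N m; "tcp_pos": TCP position; "ee_rot": TCP orientation; "wrist_force": force on the tool from outside, world axes, zero at the start; "moment": the same for the moment, N m; "gripper_width": opening from 0.0 (shut) to 1.0 (fully open).
Only numpy, scipy, OpenCV 4.12 (cv2) and the standard library are available. Lean on these libraries where they do the work, as an engineer would, in place of code of your own. Each camera call takes 0.05 s, during which the arm holds its last target. There are 200 camera calls.

## Task

The seal stone stands loose in the wooden carving vise. Take the hammer off its rest by the handle and, with at least two light taps of its head on the wide end of the wedge, drive the wedge in until it stops advancing and the stone is pinched tight; no hard blows, and do not touch the wedge with the hand. Then lay the hammer back flat on its rest, the way it lay, and let go, leaving the other things on the table where they are.

Things in the scene. Friction and masses are not known exactly. Their poses are not given: they have to be found in the camera images.
- hammer: Small hammer, 168 mm long, 0.2 to 0.3 kg. Dark steel head, a block 28 x 60 x 30 mm with a round 27 mm striking face on each side (76 mm from face to face), on a flat pale wooden handle 17 mm wide and 24 mm high. It lies flat on its rest. Origin: centre of the underside; x runs along the handle towards the head, y along the head from face to face (both faces are alike), z up.
- hammer_grip (a point): Point to grip (firmly, 40 N or more): middle of the handle's thickness, 40 mm from the head's centre (26 mm from the head's near side), 15 mm above the hammer's underside. Axes as the hammer's; close the fingers across the handle, along y. On the rest, the handle is free beneath and beside this point, the rest's board being 33 mm below it.
- hammer_head (a point): Centre of the hammer's head, 38 mm from each striking face, 15 mm above its underside. Axes as the hammer's.
- rest: Fixed wooden hammer rest: board 200 x 100 x 6 mm with two cross blocks, tops 24 mm above the table, that carry the hammer's head and the end of its handle. Origin: centre of the board's underside; x from the handle's block to the head's block, z up.
- rest_top (a point): Middle of the top of the rest's head block (30 mm along x by 60 mm along y); the hammer's head belongs over it, its centre 15 mm above. Axes as the rest's.
- wedge: Pale wooden wedge, 120 mm long, 26 mm high, 32 mm wide at the wide end, 8 mm at the tip. Origin: centre of the wide end's face, 38 mm above the table; x: the level way it is driven, wide end towards tip; z up. It only slides along x, with a dry drag of about 6 N and no spring. It stops 6 to 40 mm on, differently each time; at the stop the wide end still stands 8 mm or more clear of the vise.
- wedge_butt (a point): Centre of the wedge's wide end face, to be tapped. Axes as the wedge's. When the stone is pinched, resistance rises steeply within 1 to 2 mm: pressing the stopped wedge with 13 to 18 N makes it tight, and it stays so with the hammer off. Over 30 N on it is too hard.
- stone: Seal stone, veined pale block 34 x 30 x 40 mm standing loose in the vise between the wedge's slanting side and a dark jaw board, its top 62 mm above the table. Origin: centre of its underside. It need not be touched.
- vise: Fixed wooden carving vise: base board 124 x 118 x 22 mm with a slanting cheek behind the wedge, an end stop and a dark jaw board, none higher than 56 mm above the table. Origin: underside of the board near its middle; x along the jaw, at 0.2 rad to the wedge's travel. The board begins 47 mm from the origin on the wide end's side; the wedge's wide end overhangs the bare table there.
- paperweight: Bystander: polished steel paperweight bar 200 x 22 x 10 mm with a small knob, 29 mm high. Origin: centre of its underside. Leave it.
- inkstone: Bystander: black ink tray 130 x 80 x 22 mm. Origin: centre of its underside. Leave it.
- spare_stone: Bystander: spare seal stone 30 x 30 x 55 mm, standing. Origin: centre of its underside. Leave it.
Mind the look-alikes: they are no part of the job. Leave any blue look-alike of the hammer alone. Leave any red look-alike of the rest alone.

How it is judged:
By the outcome, as a careful person would: the job done as asked, in the order asked, and still so for the second after the job is handed in, with the robot touching nothing.
It also fails if it takes over 58 s, if anything falls off the work surface, if the arm or the gripper's body presses on something with over 40 N, if the wrist force passes 120 N, or if a joint passes its speed limit or range.

## Working session

There is one attempt and no reset: what is moved stays moved. The work goes in short steps, Python scripts to look and compute and a tool call to move; the robot and the scene stay as the last step left them, time stands still between calls to the robot, and variables do not carry over. Pictures are saved under pics/ and viewed, about 8 in all and at most 12, crops included, and the job is handed in when it is done.

Besides the shell and the picture viewer there is one more tool, called after "Emit:" as name(argument=value, ...) on one line, values as JSON. arm_command: Moves the arm, as the interface text tells. Its arguments: {"type":"object","properties":{"rows":{"type":"array","items":{"type":"object","properties":{"fingers":{"type":"number"},"travel":{"type":"array","items":{"type":"number"}},"roll":{"type":"number"}}}}},"required":["rows"]}

```bash
ls; mkdir -p pics
cat > h.py <<'E'
import numpy as np, cv2
from station import *
def cam(n):
    c=get_calibration(n); f=192/np.tan(np.radians(c["fov_y"])/2)
    return f,c["cx"],c["cy"],np.array(c["origin"]),np.array(c["attitude"])
def cloud(n,d):
    f,cx,cy,o,R=cam(n); v,u=np.mgrid[:384,:512]
    return np.stack([(u-cx)/f*d,(v-cy)/f*d,d],-1)@R.T+o
def proj(n,p):
    f,cx,cy,o,R=cam(n); q=(np.asarray(p)-o)@R
    return q[...,0]/q[...,2]*f+cx, q[...,1]/q[...,2]*f+cy
E
python3 - <<'E'
from h import *
s=sense(); print({k:np.round(v,3).tolist() for k,v in s.items()})
P=[]
for n in("scene","top"):
    p,d=capture(n); P.append(p); np.savez(f"{n}0",p=p,d=d)
    print(n,get_calibration(n))
    for l in("hammer","rest","wedge","stone","vise","paperweight","inkstone","spare_stone"):
        for r in search_frame(n,l)[:3]:
            print(n,l,round(r["p"],2),np.round(r["position"],3),np.round(proj(n,r["position"])))
    cv2.imwrite(f"pics/{n}0.png",cv2.resize(p[...,::-1],(768,576)))
E
```

```text
pics
{'time_s': 0.0, 'joints': [-53.995, 22.09, 0.381, -0.031, -68.412, -14.819], 'joint_velocities': [-0.002, -0.101, -0.027, -0.063, -0.032, -0.12], 'effort': [-0.002, -39.067, 18.74, 4.22, 0.011, -0.0], 'tcp_pos': [0.226, -0.582, 0.232], 'ee_rot': [[-0.932, -0.361, -0.001], [-0.361, 0.932, 0.002], [0.0, 0.002, -1.0]], 'wrist_force': [-0.318, 0.529, -0.634], 'moment': [0.021, 0.05, 0.028], 'gripper_width': 1.002}
scene {'fov_y': 43.624545940822586, 'cx': 254.5223001158693, 'cy': 188.9631081942079, 'origin': array([ 1.56597281, -0.03110651,  0.87774287]), 'attitude': array([[ 0.07092401,  0.62268527, -0.77925146],
       [ 0.99747518, -0.0471033 ,  0.0531464 ],
       [-0.00361183, -0.78105335, -0.62445386]])}
scene hammer 0.83 [ 0.578 -0.256  0.05 ] [145. 205.]
scene hammer 0.79 [ 0.242 -0.247  0.027] [160. 143.]
scene rest 0.75 [ 0.505 -0.252  0.01 ] [151. 199.]
scene rest 0.61 [ 0.796 -0.344  0.005] [100. 281.]
scene wedge 0.82 [0.543 0.094 0.052] [275. 190.]
scene wedge 0.37 [ 0.714 -0.166  0.012] [178. 250.]
scene wedge 0.25 [0.737 0.056 0.044] [267. 243.]
scene stone 0.52 [0.5
[... 537 characters left out ...]
13383],
       [-0.99977908,  0.0209866 ,  0.00116102],
       [-0.00568997, -0.21706237, -0.97614115]])}
top hammer 0.95 [ 0.238 -0.248  0.029] [375. 318.]
top hammer 0.8 [ 0.534 -0.257  0.05 ] [370. 200.]
top hammer 0.44 [ 0.496 -0.245  0.008] [362. 218.]
top rest 0.96 [ 0.496 -0.245  0.008] [362. 218.]
top rest 0.77 [ 0.785 -0.34   0.002] [386. 119.]
top wedge 0.67 [0.534 0.096 0.054] [235. 203.]
top stone 0.66 [0.562 0.15  0.066] [213. 192.]
top stone 0.4 [ 0.496 -0.244  0.008] [362. 218.]
top vise 0.67 [0.53  0.162 0.025] [211. 207.]
top inkstone 0.64 [0.368 0.359 0.008] [136. 271.]
top inkstone 0.62 [ 0.498 -0.245  0.002] [361. 217.]
top spare_stone 0.55 [0.726 0.064 0.053] [246. 134.]
```

View pics/top0.png

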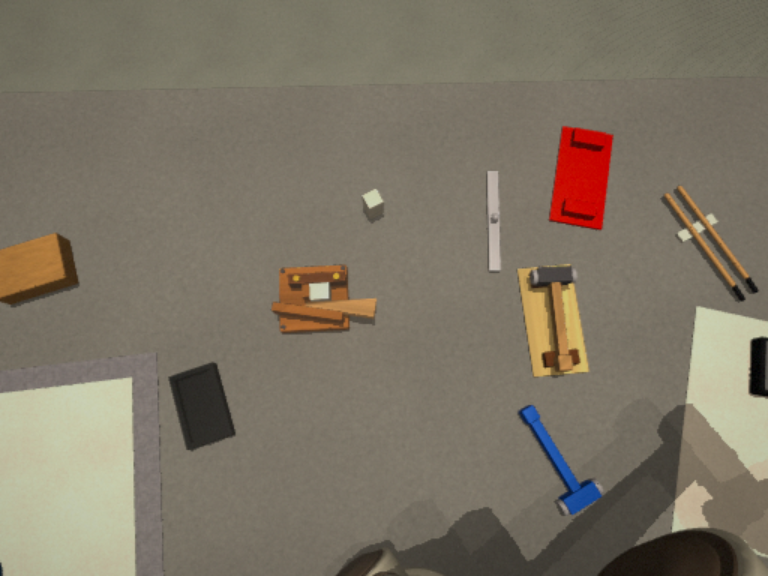

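View pics/scene0.png

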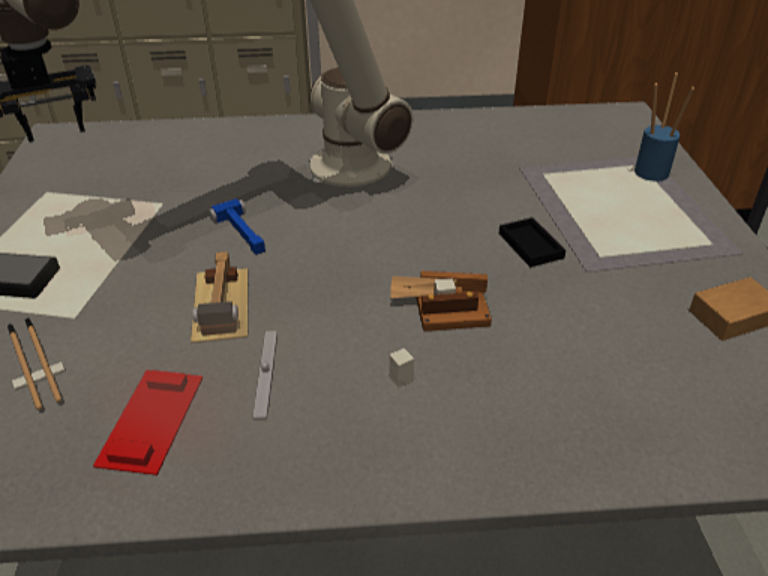

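The candidates for the hammer in the 768-px top picture are the wood and steel one at (556,315) and a blue one at (560,460). For the rest they are the yellow board at (552,320) and a red one at (582,178). I choose the wood and steel hammer on the yellow rest. The wedge butt is at (376,308), facing −y.

```bash
cat > m.py <<'E'
from h import *
def rect(xy):
    (c,s,a)=cv2.minAreaRect((xy*1000).astype(np.float32)); b=cv2.boxPoints((c,s,a))
    return np.round(c,1),np.round(s,1),round(a,1)
def axis(xy):
    c=xy.mean(0); w,v=np.linalg.eigh(np.cov(xy.T)); return c,v[:,-1]
E
python3 - <<'E'
from m import *
for n in("top","scene"):
    z=np.load(n+"0.npz"); p=z["p"]; d=z["d"]; X=cloud(n,d)
    box=lambda a,b,c,e,l,h:X[(X[...,0]>a)&(X[...,0]<b)&(X[...,1]>c)&(X[...,1]<e)&(X[...,2]>l)&(X[...,2]<h)]
    t=box(.3,.7,-.1,0,-.01,.02); print(n,"table z",np.median(t[:,2]))
    hd=box(.55,.64,-.32,-.19,.046,.065); print("head",len(hd),rect(hd[:,:2]),np.median(hd[:,2]))
    hn=box(.42,.565,-.32,-.19,.04,.06); hn=hn[abs(hn[:,0]-.5)<.055]; c,v=axis(hn[:,:2]); print("handle",len(hn),c.round(4),np.degrees(np.arctan2(v[1],v[0])).round(1),np.median(hn[:,2]))
    bd=box(.4,.65,-.34,-.16,.003,.012); print("board",len(bd),rect(bd[:,:2]))
    w=box(.5,.58,.0,.13,.044,.06); print("wedge",len(w),rect(w[:,:2]),np.median(w[:,2]))
    w=w[w[:,1]<.1]
    for y in np.arange(.03,.1,.01):
        q=w[abs(w[:,1]-y)<.005]
        if len(q): print(round(y,3),len(q),q[:,0].min().round(4),q[:,0].max().round(4),q[:,1].min().round(4))
    f,cx,cy,o,R=cam(n)
    u,v=proj(n,[.54,.06,.05] if n=="top" else [.56,-.25,.04]); u,v=int(u),int(v)
    cv2.imwrite(f"pics/c_{n}.png",cv2.resize(p[max(v-50,0):v+50,u-60:u+60,::-1],(720,600),interpolation=cv2.INTER_CUBIC))
E
```

```text
top table z -0.00032553100570476
head 335 (array([ 573.2, -259.7]), array([45.9, 76.8]), 2.8) 0.05278058342384628
handle 317 [ 0.4988 -0.2599] -178.7 0.04997532513886871
board 1671 (array([ 525.9, -249.9]), array([179.6, 246. ]), 90.0)
wedge 334 (array([543.4,  92.5]), array([73.4, 73. ]), 89.9) 0.050851635459142286
0.06 35 0.5145 0.5445 0.0558
0.07 46 0.5154 0.5452 0.0663
0.08 45 0.5168 0.5447 0.0767
0.09 32 0.5193 0.5452 0.0871
0.1 19 0.5213 0.5425 0.095
scene table z 0.0017671543116773991
head 271 (array([ 575.3, -261. ]), array([49.4, 76.1]), 0.6) 0.05406426636748907
handle 174 [ 0.502  -0.2614] -178.5 0.05201909091792134
board 1341 (array([ 525. , -250.1]), array([179.7, 249.7]), 90.0)
wedge 258 (array([542.7,  91.6]), array([76.3, 73.8]), 89.7) 0.0529619286235698
0.05 2 0.544 0.5475 0.0534
0.06 32 0.5149 0.5469 0.0563
0.07 32 0.5184 0.5463 0.065
0.08 33 0.5187 0.5466 0.0751
0.09 30 0.5187 0.5452 0.0855
0.1 14 0.5172 0.544 0.095
```

View pics/c_scene.png

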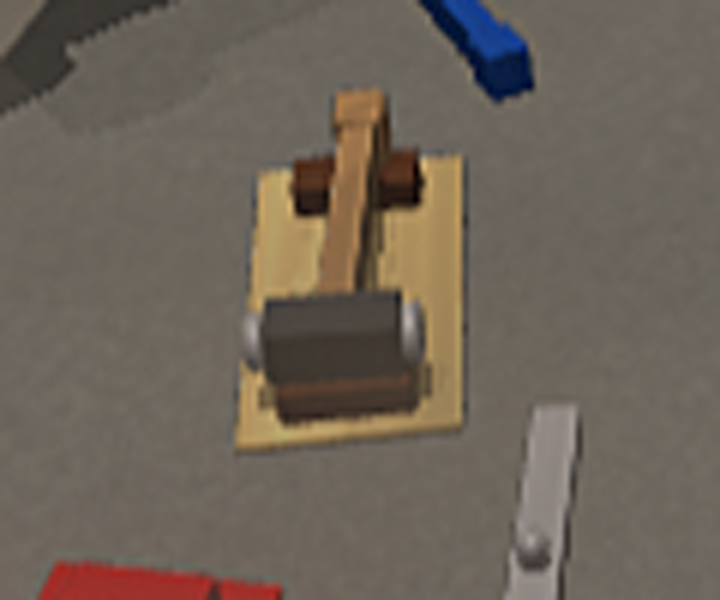

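Run:
```python
from m import *
for n in("top","scene"):
    z=np.load(n+"0.npz"); p=z["p"].astype(int); d=z["d"]; X=cloud(n,d)
    zo=0 if n=="top" else .0015
    ok=lambda a,b,c,e,l,h:(X[...,0]>a)&(X[...,0]<b)&(X[...,1]>c)&(X[...,1]<e)&(X[...,2]-zo>l)&(X[...,2]-zo<h)
    hn=X[ok(.45,.555,-.32,-.19,.044,.056)]
    ys=[];xs=[]
    for x in np.arange(.45,.555,.007):
        q=hn[abs(hn[:,0]-x)<.0035]
        if len(q)>5: xs.append(x); ys.append((q[:,1].min()+q[:,1].max())/2); 
    k=np.polyfit(xs,ys,1); print(n,"handle y=",k.round(4),"at .53",np.polyval(k,.53).round(4),"deg",np.degrees(np.arctan(k[0])).round(2))
    g=ok(.56,.66,-.32,-.19,.030,.06); g2=X[g]
    dark=g2[p[g].max(1)<110]; 
    print("head all y",g2[:,1].min(),g2[:,1].max(), "top x",)
    for y in np.arange(-.28,-.235,.01):
        q=X[ok(.55,.64,y-.004,y+.004,.049,.06)]; print(round(y,3),q[:,0].min().round(4),q[:,0].max().round(4))
    e=[g2[(abs(g2[:,0]-x)<.004)&(g2[:,2]>.035)][:,1] for x in (.575,.585,.595)]; print([(a.min().round(4),a.max().round(4)) for a in e if len(a)])
    b=X[ok(.40,.66,-.34,-.17,.003,.010)]
    for x in np.arange(.45,.63,.03):
        q=b[abs(b[:,0]-x)<.004]; print("board",round(x,3),q[:,1].min().round(4),q[:,1].max().round(4)) if len(q) else 0
    w=ok(.5,.56,.0,.1,.046,.056); m=w.astype(np.uint8)
    for x in np.arange(.516,.546,.004):
        q=X[w&(abs(X[...,0]-x)<.002)]; print("butt",round(x,3),q[:,1].min().round(4)) if len(q) else 0
```

```text
top handle y= [ 0.0224 -0.272 ] at .53 -0.2601 deg 1.28
head all y -0.29770946736274584 -0.22091034238655302 top x
-0.28 0.5689 0.5959
-0.27 0.5535 0.5968
-0.26 0.5502 0.5938
-0.25 0.5511 0.5937
-0.24 0.5679 0.5942
[(np.float64(-0.2976), np.float64(-0.2212)), (np.float64(-0.2977), np.float64(-0.2211)), (np.float64(-0.2973), np.float64(-0.2215))]
board 0.45 -0.3171 -0.1804
board 0.48 -0.3141 -0.1716
board 0.51 -0.3122 -0.1735
board 0.54 -0.3397 -0.1704
board 0.57 -0.3318 -0.2082
board 0.6 -0.2299 -0.1736
butt 0.516 0.0614
butt 0.52 0.0614
butt 0.524 0.0588
butt 0.528 0.0588
butt 0.532 0.0586
butt 0.536 0.0586
butt 0.54 0.0559
butt 0.544 0.0558
scene handle y= [ 0.0279 -0.2763] at .53 -0.2615 deg 1.6
head all y -0.29891766032438294 -0.22282313481650395 top x
-0.28 0.5708 0.597
-0.27 0.5506 0.6
-0.26 0.5513 0.597
-0.25 0.5509 0.5957
-0.24 0.5679 0.5989
[(np.float64(-0.2929), np.float64(-0.2234)), (np.float64(-0.2988), np.float64(-0.2228)), (np.float64(-0.298), np.float64(-0.2232))]
board 0.45 -0.3155 -0.1885
board 0.48 -0.314 -0.2066
board 0.51 -0.322 -0.2155
board 0.54 -0.3205 -0.2105
board 0.57 -0.3201 -0.1871
board 0.6 -0.3339 -0.1714
butt 0.516 0.0588
butt 0.52 0.0583
butt 0.524 0.0579
butt 0.528 0.0604
butt 0.532 0.0573
butt 0.536 0.0569
butt 0.54 0.0567
butt 0.544 0.0536
```

View pics/c_top.png

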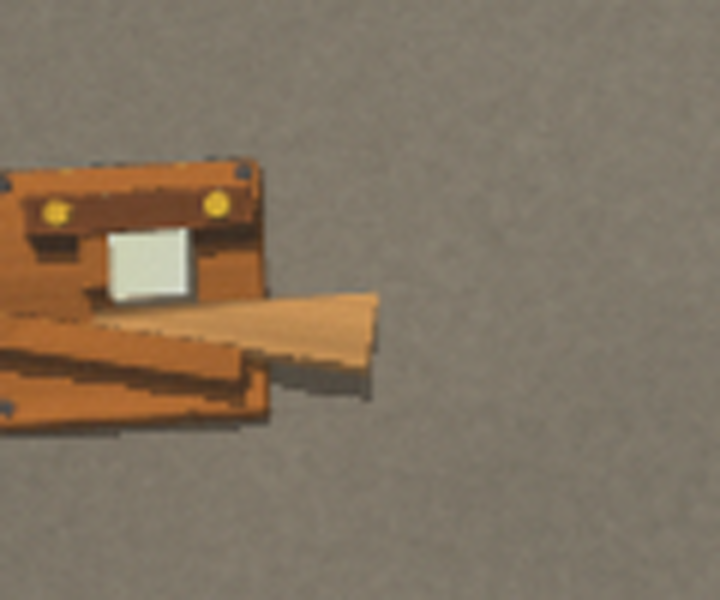

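The crop at 6x shows the stone at (150,265), the dark jaw above it, the cheek below, and the wedge butt at x≈375. The wedge is driven leftward and slightly up, which is about 9.5° from +y towards +x. The other crop confirms the wood and steel hammer lies on the yellow rest.

```bash
cat >> m.py <<'E'
def go(p,hdg=None,R=None,pos=None):
    s=sense(); R=np.array(s["ee_rot"]); q=np.array(s["tcp_pos"]) 
    t=R.T@(np.array(p)-q)*100
    h=np.degrees(np.arctan2(R[1,1],R[0,1]))
    print("t",round(s["time_s"],2),"pos",q.round(4),"yhead",h.round(2),"F",np.round(s["wrist_force"],1),"w",round(s["gripper_width"],3),"-> travel cm",t.round(2),"roll",None if hdg is None else round(h-hdg,2))
E
python3 -c "
from m import *
go([.5465,-.26,.10],91.4)"
```

```text
t 0.9 pos [ 0.2259 -0.5827  0.2336] yhead 111.18 F [ 1.   0.5 -0.2] w 1.003 -> travel cm [-41.56  18.51  13.36] roll 19.78
```

Emit:
arm_command(rows=[{"travel": [-20,9,4],"roll": 19.8,"fingers": 100},{"travel": [-20,9,4],"roll": 19.8,"fingers": 100},{"travel": [-20,9,4],"roll": 19.8,"fingers": 100},{"travel": [-20,9,4],"roll": 19.8,"fingers": 100},{"travel": [-41.5,18.5,13.4],"roll": 19.8,"fingers": 100},{"travel": [-41.5,18.5,13.4],"roll": 19.8,"fingers": 100},{"travel": [-41.5,18.5,13.4],"roll": 19.8,"fingers": 100},{"travel": [-41.5,18.5,13.4],"roll": 19.8,"fingers": 100},{"travel": [-41.5,18.5,13.4],"roll": 19.8,"fingers": 100},{"travel": [-41.5,18.5,13.4],"roll": 19.8,"fingers": 100}])

```text
time_s: 1.9
tcp_pos: [0.5477, -0.2578, 0.0983]
ee_rot: [[-1.0, -0.027, -0.001], [-0.027, 1.0, 0.0], [0.001, 0.0, -1.0]]
wrist_force: [-0.1, -0.2, -0.9]
gripper_width: 1.002
```

```bash
python3 -c "
from m import *
go([.5465,-.26,.031],91.4)"
```

```text
t 1.9 pos [ 0.5477 -0.2578  0.0983] yhead 91.52 F [-0.1 -0.2 -0.9] w 1.002 -> travel cm [ 0.12 -0.22  6.73] roll 0.12
```

Emit:
arm_command(rows=[{"travel": [0,0,2],"roll": 0,"fingers": 100},{"travel": [0,0,4],"roll": 0,"fingers": 100},{"travel": [0,0,5.5],"roll": 0,"fingers": 100},{"travel": [0,0,6.5],"roll": 0,"fingers": 100},{"travel": [0,0,6.8],"roll": 0,"fingers": 100},{"travel": [0,0,6.8],"roll": 0,"fingers": 100}])

```text
time_s: 2.5
tcp_pos: [0.5461, -0.2604, 0.0315]
ee_rot: [[-1.0, -0.024, -0.0], [-0.024, 1.0, -0.0], [0.0, -0.0, -1.0]]
wrist_force: [0.1, 0.0, 0.8]
gripper_width: 0.997
```

Run:
```python
from m import *
go([.5465,-.26,.031],91.4)
p,d=capture("scene"); u,v=map(int,proj("scene",[.56,-.25,.06]))
cv2.imwrite("pics/g1.png",cv2.resize(p[v-50:v+50,u-60:u+60,::-1],(720,600),interpolation=cv2.INTER_CUBIC))
```

```text
t 2.5 pos [ 0.5461 -0.2604  0.0315] yhead 91.38 F [0.1 0.  0.8] w 0.997 -> travel cm [-0.05  0.04  0.05] roll -0.02
```

View pics/g1.png

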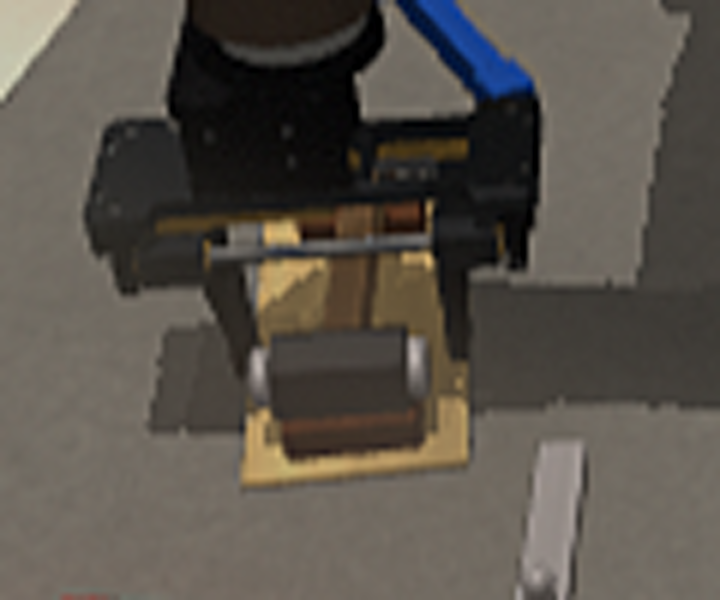

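The fingers straddle the handle just behind the head, at crop pixels (245,340) and (460,330), and the head is clear at (340,370). I close the fingers now.

Emit:
arm_command(rows=[{"travel": [0,0,0],"roll": 0,"fingers": 0},{"travel": [0,0,0],"roll": 0,"fingers": 0},{"travel": [0,0,0],"roll": 0,"fingers": 0},{"travel": [0,0,0],"roll": 0,"fingers": 0},{"travel": [0,0,0],"roll": 0,"fingers": 0},{"travel": [0,0,0],"roll": 0,"fingers": 0},{"travel": [0,0,0],"roll": 0,"fingers": 0},{"travel": [0,0,0],"roll": 0,"fingers": 0}])

```text
time_s: 3.35
tcp_pos: [0.546, -0.2602, 0.0315]
ee_rot: [[-1.0, -0.024, -0.0], [-0.024, 1.0, 0.0], [0.0, 0.0, -1.0]]
wrist_force: [0.9, -0.1, -0.3]
gripper_width: 0.359
```

```bash
python3 -c "
from m import *
go([.5465,-.26,.031],91.4)"
```

```text
t 3.35 pos [ 0.546  -0.2602  0.0315] yhead 91.39 F [ 0.9 -0.1 -0.3] w 0.359 -> travel cm [-0.05  0.02  0.05] roll -0.01
```

Emit:
arm_command(rows=[{"travel": [0,0,0],"roll": 0,"fingers": 0},{"travel": [0,0,0],"roll": 0,"fingers": 0},{"travel": [0,0,0],"roll": 0,"fingers": 0},{"travel": [0,0,0],"roll": 0,"fingers": 0},{"travel": [0,0,0],"roll": 0,"fingers": 0},{"travel": [0,0,-0.5],"roll": 0,"fingers": 0},{"travel": [0,0,-1],"roll": 0,"fingers": 0},{"travel": [0,0,-2],"roll": 0,"fingers": 0}])

```text
time_s: 4.15
tcp_pos: [0.5452, -0.2599, 0.0512]
ee_rot: [[-1.0, -0.024, -0.002], [-0.024, 1.0, 0.001], [0.002, 0.001, -1.0]]
wrist_force: [-0.3, 0.0, -2.4]
gripper_width: 0.194
```

```bash
python3 -c "
from m import *
go([.5465,-.26,.15],91.4)"
```

```text
t 4.15 pos [ 0.5452 -0.2599  0.0512] yhead 91.38 F [-0.3  0.  -2.4] w 0.194 -> travel cm [-0.11 -0.   -9.88] roll -0.02
```

Emit:
arm_command(rows=[{"travel": [0,0,-4],"roll": 0,"fingers": 0},{"travel": [0.5,2,-7],"roll": 2,"fingers": 0},{"travel": [1,5,-7],"roll": 4,"fingers": 0},{"travel": [2,9,-7],"roll": 6,"fingers": 0},{"travel": [3,13,-7],"roll": 8,"fingers": 0},{"travel": [4,17,-7],"roll": 10,"fingers": 0},{"travel": [4.6,21,-7],"roll": 10.9,"fingers": 0},{"travel": [5.1,24.5,-7],"roll": 10.9,"fingers": 0},{"travel": [5.4,26.4,-7],"roll": 10.9,"fingers": 0},{"travel": [5.4,26.6,-7],"roll": 10.9,"fingers": 0}])

```text
time_s: 5.15
tcp_pos: [0.4854, 0.0064, 0.1226]
ee_rot: [[-0.987, 0.162, 0.001], [0.162, 0.987, 0.001], [-0.001, 0.001, -1.0]]
wrist_force: [-0.2, 0.1, -3.7]
gripper_width: 0.187
```

Run:
```python
from m import *
go([.4844,.0063,.0305],80.5)
p,d=capture("top"); np.savez("top1",p=p,d=d); u,v=map(int,proj("top",[.54,.05,.05]))
cv2.imwrite("pics/g2.png",cv2.resize(p[v-50:v+50,u-60:u+60,::-1],(720,600),interpolation=cv2.INTER_CUBIC))
```

```text
t 5.15 pos [0.4854 0.0064 0.1226] yhead 80.69 F [-0.2  0.1 -3.7] w 0.187 -> travel cm [ 0.1  -0.03  9.21] roll 0.19
```

View pics/g2.png

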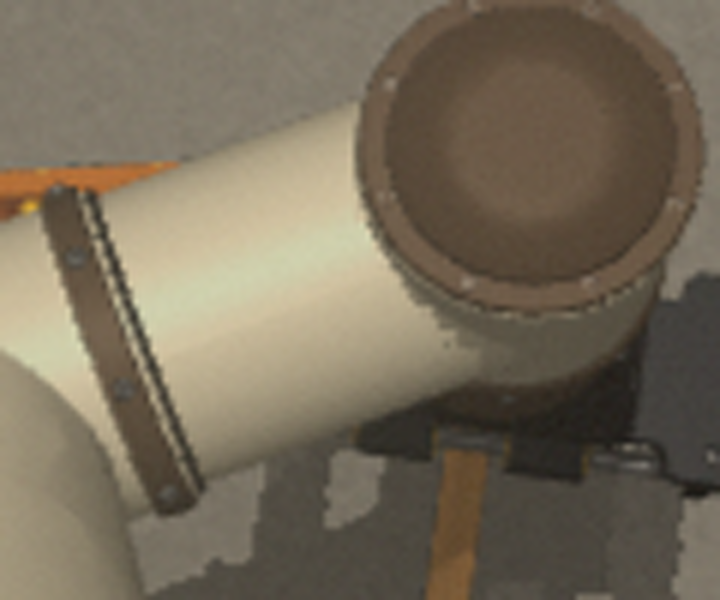

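The arm hides the wedge from the top camera; only the handle shows, at (460,520). I'll descend and use the scene camera.

Emit:
arm_command(rows=[{"travel": [0,0,3],"roll": 0,"fingers": 0},{"travel": [0,0,6],"roll": 0,"fingers": 0},{"travel": [0,0,8],"roll": 0,"fingers": 0},{"travel": [0,0,9],"roll": 0,"fingers": 0},{"travel": [0,0,9],"roll": 0,"fingers": 0},{"travel": [0,0,9],"roll": 0,"fingers": 0}])

```text
time_s: 5.8
tcp_pos: [0.4865, 0.0041, 0.0323]
ee_rot: [[-0.986, 0.166, 0.001], [0.166, 0.986, 0.0], [-0.001, 0.0, -1.0]]
wrist_force: [-0.7, 0.0, -2.6]
gripper_width: 0.192
```

Run:
```python
from m import *
go([.4844,.0063,.0305],80.5)
p,d=capture("scene"); np.savez("scene2",p=p,d=d); u,v=map(int,proj("scene",[.54,.05,.05]))
cv2.imwrite("pics/g3.png",cv2.resize(p[v-50:v+50,u-60:u+60,::-1],(720,600),interpolation=cv2.INTER_CUBIC))
X=cloud("scene",d); 
def sl(l,a,b,c,e,zl,zh):
    q=X[(X[...,0]>a)&(X[...,0]<b)&(X[...,1]>c)&(X[...,1]<e)&(X[...,2]>zl)&(X[...,2]<zh)]
    if len(q): print(l,len(q),q.min(0).round(4),q.max(0).round(4))
sl("head",.49,.56,-.06,.048,.025,.06); sl("headtop",.49,.56,-.06,.048,.048,.06)
sl("wedge",.5,.56,.048,.1,.046,.06)
for x in(.518,.524,.530,.536,.542):
    sl(("h",x),x-.003,x+.003,-.06,.048,.03,.06); sl(("w",x),x-.003,x+.003,.048,.1,.03,.06)
```

```text
t 5.8 pos [0.4865 0.0041 0.0323] yhead 80.47 F [-0.7  0.  -2.6] w 0.192 -> travel cm [0.24 0.18 0.18] roll -0.03
head 400 [ 0.4905 -0.0399  0.0259] [0.543  0.0361 0.0596]
headtop 249 [ 0.4905 -0.0392  0.048 ] [0.5416 0.0359 0.0596]
wedge 132 [0.5127 0.0538 0.0461] [0.548  0.0999 0.0567]
('h', 0.518) 44 [ 0.5151 -0.0399  0.0305] [0.521  0.0361 0.0596]
('w', 0.518) 19 [0.515  0.0611 0.0501] [0.5209 0.0977 0.0556]
('h', 0.524) 48 [ 0.5212 -0.0396  0.0339] [0.5269 0.0359 0.0593]
('w', 0.524) 17 [0.5212 0.0583 0.0509] [0.5269 0.0999 0.0563]
('h', 0.53) 93 [ 0.5271 -0.0368  0.0303] [0.5329 0.0328 0.0586]
('w', 0.53) 25 [0.5271 0.0576 0.0505] [0.533  0.0991 0.0562]
('h', 0.536) 103 [ 0.533  -0.0318  0.0301] [0.5389 0.0322 0.0592]
('w', 0.536) 21 [0.5334 0.0569 0.0433] [0.5388 0.0986 0.0559]
('h', 0.542) 22 [0.5391 0.0126 0.0361] [0.543  0.0319 0.0583]
('w', 0.542) 93 [0.5391 0.0537 0.03  ] [0.5449 0.0987 0.0545]
```

View pics/g3.png

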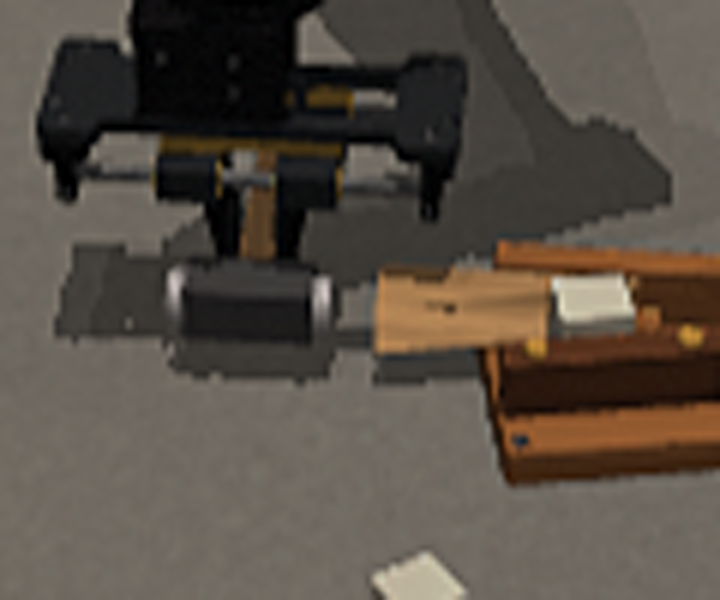

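The crop shows the hammer head at (250,300) level with the wedge butt at x≈378, with a gap of about 22 mm. I'll correct the lateral offset and height, then approach.

Emit:
arm_command(rows=[{"travel": [0.2,0.5,0.15],"roll": 0,"fingers": 0},{"travel": [0.2,1,0.15],"roll": 0,"fingers": 0},{"travel": [0.2,1.4,0.15],"roll": 0,"fingers": 0},{"travel": [0.2,1.7,0.15],"roll": 0,"fingers": 0},{"travel": [0.2,1.7,0.15],"roll": 0,"fingers": 0},{"travel": [0.2,1.7,0.15],"roll": 0,"fingers": 0}])

```text
time_s: 6.45
tcp_pos: [0.4864, 0.0216, 0.0301]
ee_rot: [[-0.986, 0.165, -0.0], [0.165, 0.986, -0.0], [0.0, -0.0, -1.0]]
wrist_force: [0.2, -1.3, -3.4]
gripper_width: 0.194
```

Emit:
arm_command(rows=[{"travel": [0,0.1,0],"roll": 0,"fingers": 0},{"travel": [0,0.2,0],"roll": 0,"fingers": 0},{"travel": [0,0.3,0],"roll": 0,"fingers": 0},{"travel": [0,0.4,0],"roll": 0,"fingers": 0},{"travel": [0,0.5,0],"roll": 0,"fingers": 0},{"travel": [0,0.6,0],"roll": 0,"fingers": 0},{"travel": [0,0.7,0],"roll": 0,"fingers": 0}])

```text
time_s: 7.15
tcp_pos: [0.4871, 0.0273, 0.03]
ee_rot: [[-0.986, 0.166, -0.001], [0.166, 0.986, -0.001], [0.001, -0.002, -1.0]]
wrist_force: [1.6, -6.6, -1.9]
gripper_width: 0.197
```

```bash
cat > st.py <<'E'
from m import *
u=np.array([.165,.986]); B=np.array([.530,.0575])
def st():
    s=sense(); R=np.array(s["ee_rot"]); q=np.array(s["tcp_pos"])
    hc=q[:2]-.0365*R[:2,0]; 
    print("t",round(s["time_s"],2),"tcp",q.round(4),"face past butt0 mm",((hc+.038*R[:2,1]-B)@u*1000).round(2),"lat",((hc-B)@[.986,-.165]*1000).round(1),"F along",round(float(np.array(s["wrist_force"])[:2]@u),2),np.round(s["wrist_force"],1),"Mz",np.round(s["moment"],2),"w",round(s["gripper_width"],3))
if __name__=="__main__": st()
E
python3 st.py
```

```text
t 7.15 tcp [0.4871 0.0273 0.03  ] face past butt0 mm 1.12 lat -0.9 F along -6.28 [ 1.6 -6.6 -1.9] Mz [-1.84 -0.3  -0.24] w 0.197
```

Contact at about 6 N, which matches the drag. I'll push a few mm further, back off, then tap again.

Emit:
arm_command(rows=[{"travel": [0,0.1,0],"roll": 0,"fingers": 0},{"travel": [0,0.2,0],"roll": 0,"fingers": 0},{"travel": [0,0.3,0],"roll": 0,"fingers": 0},{"travel": [0,0.3,0],"roll": 0,"fingers": 0}])

```text
time_s: 7.55
tcp_pos: [0.4876, 0.0303, 0.03]
ee_rot: [[-0.986, 0.166, -0.001], [0.166, 0.986, -0.001], [0.001, -0.001, -1.0]]
wrist_force: [0.7, -4.8, -1.9]
gripper_width: 0.193
```

```bash
python3 st.py
```

```text
t 7.55 tcp [0.4876 0.0303 0.03  ] face past butt0 mm 4.12 lat -0.9 F along -4.66 [ 0.7 -4.8 -1.9] Mz [-1.62 -0.26 -0.22] w 0.193
```

Emit:
arm_command(rows=[{"travel": [0,-0.5,0],"roll": 0,"fingers": 0},{"travel": [0,-1,0],"roll": 0,"fingers": 0},{"travel": [0,-1,0],"roll": 0,"fingers": 0},{"travel": [0,-1,0],"roll": 0,"fingers": 0}])

```text
time_s: 7.95
tcp_pos: [0.4865, 0.0214, 0.0301]
ee_rot: [[-0.986, 0.166, 0.0], [0.166, 0.986, 0.0], [-0.0, 0.0, -1.0]]
wrist_force: [-0.6, -0.1, -2.7]
gripper_width: 0.194
```

```bash
python3 st.py
```

```text
t 7.95 tcp [0.4865 0.0214 0.0301] face past butt0 mm -4.78 lat -0.5 F along -0.17 [-0.6 -0.1 -2.7] Mz [-0.03 -0.04 -0.04] w 0.194
```

Emit:
arm_command(rows=[{"travel": [0,0.3,0],"roll": 0,"fingers": 0},{"travel": [0,0.6,0],"roll": 0,"fingers": 0},{"travel": [0,0.8,0],"roll": 0,"fingers": 0},{"travel": [0,0.9,0],"roll": 0,"fingers": 0},{"travel": [0,1.0,0],"roll": 0,"fingers": 0},{"travel": [0,1.1,0],"roll": 0,"fingers": 0},{"travel": [0,1.1,0],"roll": 0,"fingers": 0}])

```text
time_s: 8.65
tcp_pos: [0.4879, 0.0314, 0.0301]
ee_rot: [[-0.986, 0.166, -0.001], [0.166, 0.986, -0.001], [0.001, -0.001, -1.0]]
wrist_force: [1.2, -6.1, -1.1]
gripper_width: 0.19
```

```bash
python3 st.py
```

```text
t 8.65 tcp [0.4879 0.0314 0.0301] face past butt0 mm 5.28 lat -0.8 F along -5.79 [ 1.2 -6.1 -1.1] Mz [-1.6  -0.26 -0.18] w 0.19
```

Two separate taps are done and the lag gives a stiffness of about 6 N/mm. I'll advance 2.5 mm per call so that meeting the stop stays below about 20 N.

Emit:
arm_command(rows=[{"travel": [0,0.08,0],"roll": 0,"fingers": 0},{"travel": [0,0.16,0],"roll": 0,"fingers": 0},{"travel": [0,0.25,0],"roll": 0,"fingers": 0},{"travel": [0,0.25,0],"roll": 0,"fingers": 0}])

```text
time_s: 9.05
tcp_pos: [0.4882, 0.0337, 0.0301]
ee_rot: [[-0.986, 0.166, -0.001], [0.166, 0.986, -0.001], [0.001, -0.001, -1.0]]
wrist_force: [0.7, -7.8, -1.5]
gripper_width: 0.193
```

Emit:
arm_command(rows=[{"travel": [0,0.08,0],"roll": 0,"fingers": 0},{"travel": [0,0.16,0],"roll": 0,"fingers": 0},{"travel": [0,0.25,0],"roll": 0,"fingers": 0},{"travel": [0,0.25,0],"roll": 0,"fingers": 0}])

```text
time_s: 9.45
tcp_pos: [0.4886, 0.0362, 0.03]
ee_rot: [[-0.986, 0.166, -0.001], [0.166, 0.986, -0.001], [0.001, -0.002, -1.0]]
wrist_force: [1.6, -6.6, -1.5]
gripper_width: 0.194
```

Emit:
arm_command(rows=[{"travel": [0,0.08,0],"roll": 0,"fingers": 0},{"travel": [0,0.16,0],"roll": 0,"fingers": 0},{"travel": [0,0.25,0],"roll": 0,"fingers": 0},{"travel": [0,0.25,0],"roll": 0,"fingers": 0}])

```text
time_s: 9.85
tcp_pos: [0.489, 0.0386, 0.0301]
ee_rot: [[-0.986, 0.166, -0.001], [0.166, 0.986, -0.001], [0.001, -0.002, -1.0]]
wrist_force: [1.7, -6.4, -1.6]
gripper_width: 0.193
```

Emit:
arm_command(rows=[{"travel": [0,0.08,0],"roll": 0,"fingers": 0},{"travel": [0,0.16,0],"roll": 0,"fingers": 0},{"travel": [0,0.25,0],"roll": 0,"fingers": 0},{"travel": [0,0.25,0],"roll": 0,"fingers": 0}])

```text
time_s: 10.25
tcp_pos: [0.4894, 0.041, 0.0301]
ee_rot: [[-0.986, 0.166, -0.001], [0.166, 0.986, -0.001], [0.001, -0.002, -1.0]]
wrist_force: [2.0, -7.7, -1.9]
gripper_width: 0.191
```

Emit:
arm_command(rows=[{"travel": [0,0.08,0],"roll": 0,"fingers": 0},{"travel": [0,0.16,0],"roll": 0,"fingers": 0},{"travel": [0,0.25,0],"roll": 0,"fingers": 0},{"travel": [0,0.25,0],"roll": 0,"fingers": 0}])

```text
time_s: 10.65
tcp_pos: [0.4892, 0.0422, 0.03]
ee_rot: [[-0.986, 0.167, -0.003], [0.167, 0.986, -0.003], [0.003, -0.003, -1.0]]
wrist_force: [2.3, -11.5, -0.5]
gripper_width: 0.188
```

The resistance is rising: 11.7 N and only 1.2 mm of advance, so this is the stop. I'll add small increments.

Emit:
arm_command(rows=[{"travel": [0,0.03,0],"roll": 0,"fingers": 0},{"travel": [0,0.06,0],"roll": 0,"fingers": 0},{"travel": [0,0.06,0],"roll": 0,"fingers": 0},{"travel": [0,0.06,0],"roll": 0,"fingers": 0}])

```text
time_s: 11.05
tcp_pos: [0.4891, 0.0423, 0.03]
ee_rot: [[-0.986, 0.168, -0.004], [0.168, 0.986, -0.003], [0.003, -0.004, -1.0]]
wrist_force: [2.3, -14.0, -0.4]
gripper_width: 0.191
```

```bash
python3 st.py
```

```text
t 11.05 tcp [0.4891 0.0423 0.03  ] face past butt0 mm 16.18 lat -1.4 F along -13.47 [  2.3 -14.   -0.4] Mz [-3.95 -0.75 -0.52] w 0.191
```

Emit:
arm_command(rows=[{"travel": [0,0.03,0],"roll": 0,"fingers": 0},{"travel": [0,0.06,0],"roll": 0,"fingers": 0},{"travel": [0,0.06,0],"roll": 0,"fingers": 0},{"travel": [0,0.06,0],"roll": 0,"fingers": 0}])

```text
time_s: 11.45
tcp_pos: [0.4889, 0.0427, 0.0299]
ee_rot: [[-0.986, 0.168, -0.004], [0.168, 0.986, -0.004], [0.004, -0.004, -1.0]]
wrist_force: [1.7, -14.4, 0.9]
gripper_width: 0.197
```

```bash
python3 st.py
```

```text
t 11.45 tcp [0.4889 0.0427 0.0299] face past butt0 mm 16.48 lat -1.6 F along -13.93 [  1.7 -14.4   0.9] Mz [-4.23 -0.69 -0.46] w 0.197
```

Emit:
arm_command(rows=[{"travel": [0,0.03,0],"roll": 0,"fingers": 0},{"travel": [0,0.06,0],"roll": 0,"fingers": 0},{"travel": [0,0.08,0],"roll": 0,"fingers": 0},{"travel": [0,0.08,0],"roll": 0,"fingers": 0},{"travel": [0,0.08,0],"roll": 0,"fingers": 0}])

```text
time_s: 11.95
tcp_pos: [0.4886, 0.0431, 0.0298]
ee_rot: [[-0.986, 0.168, -0.005], [0.169, 0.986, -0.004], [0.005, -0.005, -1.0]]
wrist_force: [2.0, -14.8, -0.1]
gripper_width: 0.192
```

```bash
python3 st.py
```

```text
t 11.95 tcp [0.4886 0.0431 0.0298] face past butt0 mm 16.81 lat -1.9 F along -14.3 [  2.  -14.8  -0.1] Mz [-4.53 -0.64 -0.58] w 0.192
```

Emit:
arm_command(rows=[{"travel": [0,-0.3,0],"roll": 0,"fingers": 0},{"travel": [0,-0.8,0],"roll": 0,"fingers": 0},{"travel": [0,-1.5,0],"roll": 0,"fingers": 0},{"travel": [0,-1.5,0],"roll": 0,"fingers": 0},{"travel": [0,-1.5,0],"roll": 0,"fingers": 0}])

```text
time_s: 12.45
tcp_pos: [0.4882, 0.032, 0.0301]
ee_rot: [[-0.986, 0.165, 0.0], [0.165, 0.986, 0.0], [-0.0, 0.0, -1.0]]
wrist_force: [0.5, 0.3, -3.1]
gripper_width: 0.192
```

```bash
cat > look.py <<'E'
import sys
from st import *
st()
p,d=capture("scene"); u_,v=map(int,proj("scene",[.54,.06,.05]))
cv2.imwrite(sys.argv[1],cv2.resize(p[v-50:v+50,u_-60:u_+60,::-1],(720,600),interpolation=cv2.INTER_CUBIC))
X=cloud("scene",d); s=sense(); R=np.array(s["ee_rot"])[:2,:2]; q=np.array(s["tcp_pos"])[:2]
m=(X[...,2]>.035)&(X[...,2]<.062)
L=(X[...,:2]-q)@(R@np.diag([-1,1]))  # hammer axes, from the tcp
h=m&(L[...,0]>.023)&(L[...,0]<.053)&(abs(L[...,1])<.044)
for a in(.028,.034,.040,.046):
    k=L[h&(abs(L[...,0]-a)<.003)]; print("head x",a,"y",k[:,1].min().round(4),k[:,1].max().round(4))
for b in(-.02,-.01,0,.01,.02):
    k=L[h&(abs(L[...,1]-b)<.005)&(X[...,2]>.047)]; print("head y",b,"x max",k[:,0].max().round(4))
w=X[m&(X[...,0]>.512)&(X[...,0]<.556)&(X[...,1]>q[1]+.042)&(X[...,1]<.11)&(X[...,2]>.047)]
for x in(.524,.530,.536,.542): k=w[abs(w[:,0]-x)<.003]; print("wedge",x,k[:,1].min().round(4))
E
python3 look.py pics/g4.png
```

```text
t 12.45 tcp [0.4882 0.032  0.0301] face past butt0 mm 5.91 lat -0.5 F along 0.4 [ 0.5  0.3 -3.1] Mz [-0.04 -0.    0.  ] w 0.192
head x 0.028 y -0.0359 0.0286
head x 0.034 y -0.038 0.0346
head x 0.04 y -0.0373 0.0351
head x 0.046 y -0.037 0.0356
head y -0.02 x max 0.0505
head y -0.01 x max 0.0512
head y 0 x max 0.0528
head y 0.01 x max 0.0524
head y 0.02 x max 0.0521
wedge 0.524 0.0748
wedge 0.53 0.0767
wedge 0.536 0.0764
wedge 0.542 0.0788
```

View pics/g4.png

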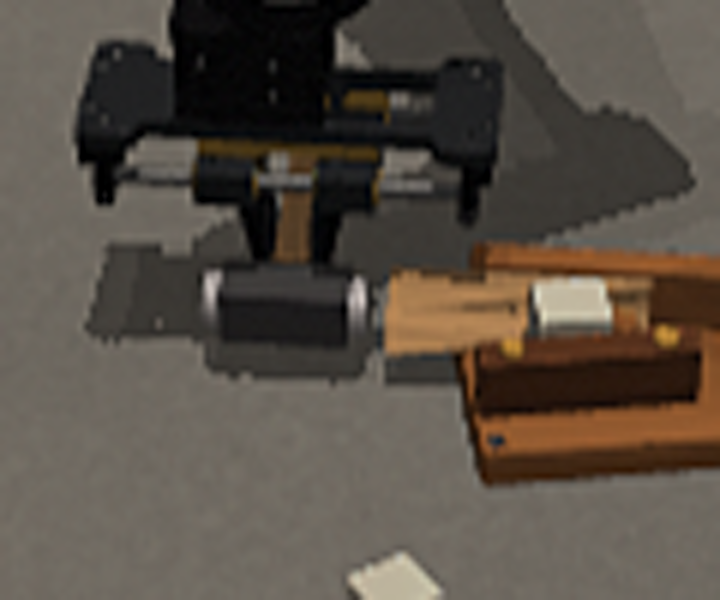

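The wedge is deeper, with its butt at crop x≈388, and the stone sits against the jaw at (570,305). The hammer may have twisted a degree or two in the grip. I'll make a third tap to confirm it no longer advances.

Emit:
arm_command(rows=[{"travel": [0,0.4,0],"roll": 0,"fingers": 0},{"travel": [0,0.8,0],"roll": 0,"fingers": 0},{"travel": [0,1.0,0],"roll": 0,"fingers": 0},{"travel": [0,1.1,0],"roll": 0,"fingers": 0},{"travel": [0,1.2,0],"roll": 0,"fingers": 0},{"travel": [0,1.3,0],"roll": 0,"fingers": 0},{"travel": [0,1.4,0],"roll": 0,"fingers": 0},{"travel": [0,1.5,0],"roll": 0,"fingers": 0},{"travel": [0,1.5,0],"roll": 0,"fingers": 0},{"travel": [0,1.5,0],"roll": 0,"fingers": 0}])

```text
time_s: 13.5
tcp_pos: [0.4889, 0.0433, 0.0299]
ee_rot: [[-0.986, 0.168, -0.005], [0.168, 0.986, -0.004], [0.004, -0.005, -1.0]]
wrist_force: [2.7, -15.1, 0.1]
gripper_width: 0.195
```

```bash
python3 st.py
```

```text
t 13.5 tcp [0.4889 0.0433 0.0299] face past butt0 mm 17.09 lat -1.7 F along -14.47 [  2.7 -15.1   0.1] Mz [-4.44 -0.72 -0.54] w 0.195
```

Same position and force, at about 15 N. I'll add a little for margin and then withdraw.

Emit:
arm_command(rows=[{"travel": [0,0.04,0],"roll": 0,"fingers": 0},{"travel": [0,0.08,0],"roll": 0,"fingers": 0},{"travel": [0,0.08,0],"roll": 0,"fingers": 0},{"travel": [0,0.08,0],"roll": 0,"fingers": 0}])

```text
time_s: 13.9
tcp_pos: [0.4886, 0.0436, 0.0298]
ee_rot: [[-0.986, 0.169, -0.006], [0.169, 0.986, -0.005], [0.005, -0.006, -1.0]]
wrist_force: [2.1, -17.4, 0.4]
gripper_width: 0.19
```

```bash
python3 st.py
```

```text
t 13.9 tcp [0.4886 0.0436 0.0298] face past butt0 mm 17.35 lat -2.1 F along -16.82 [  2.1 -17.4   0.4] Mz [-4.9  -0.68 -0.57] w 0.19
```

Emit:
arm_command(rows=[{"travel": [0,-0.3,0],"roll": 0,"fingers": 0},{"travel": [0,-1,0],"roll": 0,"fingers": 0},{"travel": [0,-2.5,0],"roll": 0,"fingers": 0},{"travel": [0,-3.5,-1],"roll": 0,"fingers": 0},{"travel": [0,-4,-4],"roll": 0,"fingers": 0},{"travel": [0,-4,-8],"roll": 0,"fingers": 0},{"travel": [0,-6,-9],"roll": -4,"fingers": 0},{"travel": [0,-10,-9],"roll": -8,"fingers": 0},{"travel": [0,-14,-9],"roll": -10.9,"fingers": 0},{"travel": [0,-18,-9],"roll": -10.9,"fingers": 0}])

```text
time_s: 14.9
tcp_pos: [0.4603, -0.1316, 0.1211]
ee_rot: [[-1.0, -0.026, 0.001], [-0.026, 1.0, 0.0], [-0.001, 0.0, -1.0]]
wrist_force: [1.0, 0.3, -2.7]
gripper_width: 0.191
```

Run:
```python
from m import *
go([.5461,-.2602,.10],91.4)
```

```text
t 14.9 pos [ 0.4603 -0.1316  0.1211] yhead 91.49 F [ 1.   0.3 -2.7] w 0.191 -> travel cm [ -8.24 -13.08   2.11] roll 0.09
```

Emit:
arm_command(rows=[{"travel": [-3,-4,0],"roll": 0,"fingers": 0},{"travel": [-6,-8,0.5],"roll": 0,"fingers": 0},{"travel": [-8,-11,1],"roll": 0,"fingers": 0},{"travel": [-8.2,-12.5,2],"roll": 0,"fingers": 0},{"travel": [-8.2,-12.8,2],"roll": 0,"fingers": 0},{"travel": [-8.2,-12.8,2],"roll": 0,"fingers": 0},{"travel": [-8.2,-12.8,2],"roll": 0,"fingers": 0}])

```text
time_s: 15.6
tcp_pos: [0.5454, -0.2553, 0.1006]
ee_rot: [[-1.0, -0.025, -0.0], [-0.025, 1.0, 0.0], [0.0, 0.0, -1.0]]
wrist_force: [-0.5, -0.5, -2.7]
gripper_width: 0.191
```

Run:
```python
from m import *
go([.5461,-.2602,.10],91.4)
def twist(n,X,q,R):
    # hammer axes from the TCP; returns head and handle angles relative to the tool
    L=(X[...,:2]-q[:2])@(R[:2,:2]@np.diag([-1,1])); z=X[...,2]-q[2]
    hn=L[(z>.005)&(z<.03)&(L[...,0]>-.095)&(L[...,0]<-.03)&(abs(L[...,1])<.025)]
    xs=[];ys=[]
    for x in np.arange(-.09,-.03,.006):
        k=hn[abs(hn[:,0]-x)<.003]
        if len(k)>4: xs.append(x);ys.append((k[:,1].min()+k[:,1].max())/2)
    print(n,"handle",np.round(ys,4),np.degrees(np.arctan(np.polyfit(xs,ys,1)[0])).round(2) if len(xs)>2 else 0, "x min",hn[:,0].min() if len(hn) else 0)
    h=(z>.015)&(z<.03)&(L[...,0]>.023)&(L[...,0]<.06)
    xs=np.arange(-.025,.026,.005); f=[L[h&(abs(L[...,1]-b)<.0025)][:,0].max() for b in xs] if n=="scene" else []
    if len(f): print("head front",np.round(f,4),"deg",np.degrees(-np.arctan(np.polyfit(xs,f,1)[0])).round(2))
s=sense(); R=np.array(s["ee_rot"]); q=np.array(s["tcp_pos"])
for n in("top","scene"):
    p,d=capture(n); X=cloud(n,d); twist(n,X,q,R)
    if n=="scene":
        u,v=map(int,proj(n,[.56,-.25,.06])); cv2.imwrite("pics/g5.png",cv2.resize(p[v-50:v+50,u-60:u+60,::-1],(720,600),interpolation=cv2.INTER_CUBIC))
# baseline: same measure on the first pictures, with the grasp pose
R0=np.array([[-1,-.0244,0],[-.0244,1,0],[0,0,-1.]]); q0=np.array([.5461,-.2602,.0315])
for n in("top","scene"): twist(n,cloud(n,np.load(n+"0.npz")["d"]),q0,R0)
```

```text
t 15.6 pos [ 0.5454 -0.2553  0.1006] yhead 91.43 F [-0.5 -0.5 -2.7] w 0.191 -> travel cm [-0.05 -0.49  0.06] roll 0.03
top handle [] 0 x min 0
scene handle [] 0 x min -0.07104195451028611
head front [0.0508 0.0512 0.0533 0.0514 0.053  0.0507 0.0536 0.053  0.0522 0.0553
 0.0504] deg -1.56
top handle [0.0001 0.0015 0.0012 0.0013 0.0005 0.0012 0.001  0.0007 0.0001 0.0012] -0.18 x min -0.09484573750279002
scene handle [-0.0008  0.0002 -0.0018 -0.0013 -0.0009 -0.0006  0.001   0.0004 -0.0013] 0.7 x min -0.0943742137311373
head front [0.0504 0.0503 0.0522 0.0537 0.0522 0.0509 0.0518 0.0499 0.0517 0.0533
 0.0522] deg -1.25
```

View pics/g5.png

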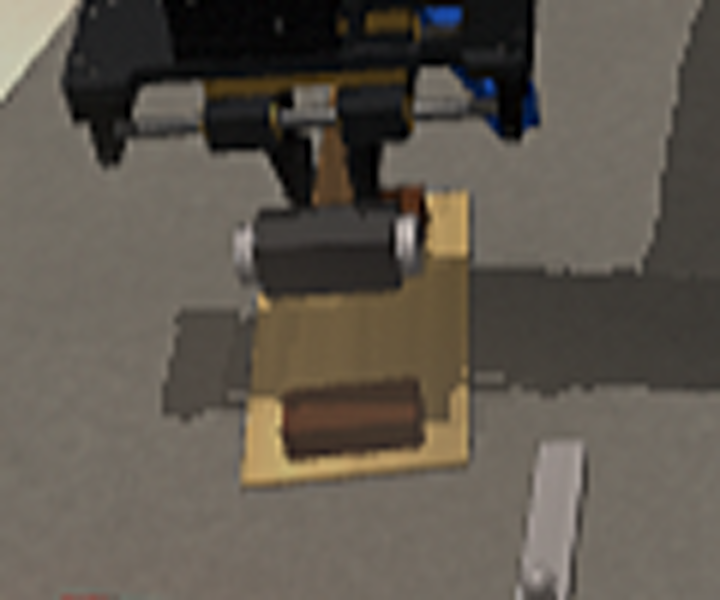

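The head at (325,250) is level and shows no measurable twist against the baseline. The rest's head block is free below at (355,420). I'll correct 5 mm in y and lower.

Emit:
arm_command(rows=[{"travel": [-0.05,-0.45,0],"roll": 0,"fingers": 0},{"travel": [-0.05,-0.49,2],"roll": 0,"fingers": 0},{"travel": [-0.05,-0.49,4],"roll": 0,"fingers": 0},{"travel": [-0.05,-0.49,5.5],"roll": 0,"fingers": 0},{"travel": [-0.05,-0.49,6.2],"roll": 0,"fingers": 0},{"travel": [-0.05,-0.49,6.5],"roll": 0,"fingers": 0},{"travel": [-0.05,-0.49,6.5],"roll": 0,"fingers": 0}])

```text
time_s: 16.4
tcp_pos: [0.547, -0.2609, 0.0353]
ee_rot: [[-1.0, -0.025, 0.0], [-0.025, 1.0, -0.0], [-0.0, -0.0, -1.0]]
wrist_force: [0.3, 0.0, -1.9]
gripper_width: 0.192
```

```bash
python3 -c "
from m import *
go([.5461,-.2602,.0315],91.4)"
```

```text
t 16.4 pos [ 0.547  -0.2609  0.0353] yhead 91.42 F [ 0.3  0.  -1.9] w 0.192 -> travel cm [0.09 0.08 0.38] roll 0.02
```

Emit:
arm_command(rows=[{"travel": [0.08,0.07,0.1],"roll": 0,"fingers": 0},{"travel": [0.08,0.07,0.2],"roll": 0,"fingers": 0},{"travel": [0.08,0.07,0.3],"roll": 0,"fingers": 0},{"travel": [0.08,0.07,0.35],"roll": 0,"fingers": 0},{"travel": [0.08,0.07,0.38],"roll": 0,"fingers": 0},{"travel": [0.08,0.07,0.38],"roll": 0,"fingers": 0}])

```text
time_s: 17.0
tcp_pos: [0.546, -0.2603, 0.0315]
ee_rot: [[-1.0, -0.024, 0.0], [-0.024, 1.0, -0.0], [-0.0, -0.0, -1.0]]
wrist_force: [0.6, 0.9, -0.3]
gripper_width: 0.196
```

```bash
python3 -c "
from m import *
go([.5461,-.2602,.0315],91.4)"
```

```text
t 17.0 pos [ 0.546  -0.2603  0.0315] yhead 91.4 F [ 0.6  0.9 -0.3] w 0.196 -> travel cm [-0.01  0.01  0.  ] roll -0.0
```

The weight is on the rest (vertical force about 0) at the original pose. I'll open the fingers.

Emit:
arm_command(rows=[{"travel": [0,0,0],"roll": 0,"fingers": 30},{"travel": [0,0,0],"roll": 0,"fingers": 45},{"travel": [0,0,0],"roll": 0,"fingers": 60},{"travel": [0,0,0],"roll": 0,"fingers": 60},{"travel": [0,0,0],"roll": 0,"fingers": 60},{"travel": [0,0,0],"roll": 0,"fingers": 60},{"travel": [0,0,0],"roll": 0,"fingers": 60}])

```text
time_s: 17.7
tcp_pos: [0.5459, -0.2603, 0.0313]
ee_rot: [[-1.0, -0.024, 0.0], [-0.024, 1.0, -0.0], [-0.0, -0.0, -1.0]]
wrist_force: [-0.5, 0.7, -0.1]
gripper_width: 0.592
```

Emit:
arm_command(rows=[{"travel": [0,0,-1],"roll": 0,"fingers": 60},{"travel": [0,0,-4],"roll": 0,"fingers": 60},{"travel": [0,0,-8],"roll": 0,"fingers": 60},{"travel": [0,0,-12],"roll": 0,"fingers": 60},{"travel": [4,-4,-15],"roll": 0,"fingers": 60},{"travel": [8,-8,-17],"roll": 0,"fingers": 60},{"travel": [12,-12,-18],"roll": 0,"fingers": 60},{"travel": [16,-16,-18],"roll": 0,"fingers": 60},{"travel": [18,-20,-18],"roll": 0,"fingers": 60},{"travel": [18,-20,-18],"roll": 0,"fingers": 60}])

```text
time_s: 18.7
tcp_pos: [0.3686, -0.4667, 0.2128]
ee_rot: [[-1.0, -0.022, 0.001], [-0.022, 1.0, -0.001], [-0.001, -0.002, -1.0]]
wrist_force: [1.4, -0.5, -0.3]
gripper_width: 0.596
```

Run:
```python
from st import *
st()
for n in("scene","top"):
    p,d=capture(n); X=cloud(n,d); zo=.0015*(n=="scene")
    X0=cloud(n,np.load(n+"0.npz")["d"])
    for lab,Y in(("before",X0),("now",X)):
        ok=lambda a,b,c,e,l,h:Y[(Y[...,0]>a)&(Y[...,0]<b)&(Y[...,1]>c)&(Y[...,1]<e)&(Y[...,2]-zo>l)&(Y[...,2]-zo<h)]
        g=ok(.57,.66,-.32,-.19,.035,.06); t=ok(.57,.60,-.29,-.23,.048,.06); w=ok(.527,.545,.045,.1,.046,.056)
        hn=ok(.44,.55,-.32,-.19,.044,.056)
        print(n,lab,"head y",g[:,1].min().round(4),g[:,1].max().round(4),"xmax",g[:,0].max().round(4),"z",np.median(t[:,2]).round(4),"handle",np.degrees(np.arctan(np.polyfit(hn[:,0],hn[:,1],1)[0])).round(2) if len(hn)>9 else 0,np.median(hn[:,2]).round(4) if len(hn) else 0,"butt ymin",w[:,1].min().round(4) if len(w) else 0)
    cv2.imwrite(f"pics/end_{n}.png",cv2.resize(p[...,::-1],(768,576)))
```

```text
t 18.7 tcp [ 0.3686 -0.4667  0.2128] face past butt0 mm -499.4 lat -36.8 F along -0.27 [ 1.4 -0.5 -0.3] Mz [ 0.03 -0.03  0.  ] w 0.596
scene before head y -0.2989 -0.2228 xmax 0.6 z 0.0553 handle 1.54 0.0522 butt ymin 0.0536
scene now head y -0.2973 -0.222 xmax 0.5987 z 0.0548 handle 0.48 0.0525 butt ymin 0.0735
top before head y -0.2977 -0.2211 xmax 0.5968 z 0.0535 handle 1.16 0.0501 butt ymin 0.0558
top now head y -0.2967 -0.2198 xmax 0.5978 z 0.0534 handle 0.94 0.0502 butt ymin 0.0741
```

View pics/end_scene.png

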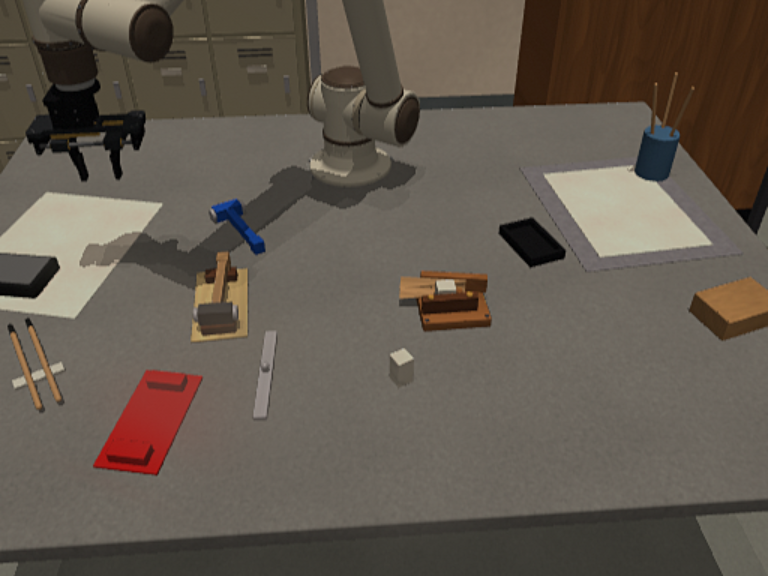

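The hammer lies back on its rest at (217,290), the wedge is driven in at (415,288), and everything else is where it was.

```bash
python3 -c "
from station import *
print(finish_job())"
```

```text
the job is handed in; nothing more can be done
None
```

The wedge is driven to its stop, the hammer is back flat on its own rest and released, and I handed the job in at about 19 s. No verdict was reported.

- **Tapping:** I gripped the steel-headed hammer by its handle and tapped the wide end three separate times. The wedge went in about 18–20 mm in the camera images. From the arm's position I reckoned only about 17 mm, so the two disagree by 1–3 mm.
- **Tightness:** Resistance rose from the 6–8 N drag to 14–17 N within about 1 mm. The third tap, peaking at about 17.5 N, met the stop where the second had left it. The highest force I read was well under 30 N, though I only read it at the end of each move.
- **Hammer on its rest:** The last pictures put it within about 2 mm of where it lay. The handle direction agrees to about 0.2° from the top camera but differs by 1° from the scene camera.
- **Everything else:** The paperweight, ink tray, spare stone, blue hammer and red rest look unmoved, by eye in the last scene picture. The arm is clear of everything.

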